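# Edge the picture book out over the stool's edge

## Task

Slide the yellow board book with the red sun towards you until about a third of it sticks out over the front edge of the blue stool (the long edge nearest the robot), so that someone passing can pinch it and take it. Leave it lying flat on the seat with its edge roughly parallel to the stool's, and do not disturb the red book or the pink basket.

Things in the scene. Friction and masses are not known exactly. Their poses are not given: they have to be found in the camera images.
- stool: Two nested low plastic stools, upper blue, lower red, fixed on the table. The flat blue seat is 380 mm (own x) by 460 mm (own y), its face 200 mm above the table. Origin: on the table under the seat's centre; the seat's face is at own z = 200 mm, its front edge (nearest the robot) at own x = -190 mm, along own y. Own x points away from the robot, yaw within 15 degrees.
- yellow_book: The book to move: rigid board book, yellow with a red sun, 150 x 150 x 18 mm, about 0.25 kg, flat and loose on the seat's front half, left or right, turned up to 11 degrees on it, its front side 10 to 45 mm in from the front edge. Stays where left; tips off once over half (75 mm) hangs over. Origin: centre of its underside; own x roughly away from the robot, z up.
- red_book: Bystander: a red board book with a cream moon, same size (150 x 150 x 18 mm), lying on the other half of the seat beside the yellow one, at least 20 mm away. Origin: centre of its underside; own z up.
- basket: Bystander: open pink basket, 110 (own x) x 180 (own y) x 72 mm high, loose at the seat's back middle, with an orange rattle ball and a turquoise teether ring in it; at least 45 mm of bare seat between books and basket. A small aluminium bowl (90 mm wide, 40 mm high) and a 40 mm wooden block stand in the back corners. Origin: centre of its underside.
Things that resemble listed ones, but are neither listed nor needed, are in the scene too. Several things have the shape of the yellow_book; the one meant has the colours described above.

How it is judged:
At the end, for the whole second after the job is handed in: The yellow book lies still and flat on the blue seat (within 5 degrees of level, underside within 6 mm of the seat's face), its sides within 15 degrees of the stool's, with 30 to 65 mm of its 150 mm over the front edge: its centre lies 10 to 45 mm behind the edge (x of yellow_book in the frame of stool between -0.18 and -0.145 m and z of yellow_book in the frame of stool between 0.194 and 0.206 m and angle between yellow_book's own z axis and vertical below 0.09 rad and angle between the x axis of yellow_book and the x axis of stool, either way round below 0.27 rad and linear speed of yellow_book below 0.02 m/s); the robot touches nothing.
It fails at once if the red book is moved more than 20 mm (distance of red_book from where it was at the start of the episode above 0.02 m).
It fails at once if the pink basket is moved more than 20 mm (distance of basket from where it was at the start of the episode above 0.02 m).
It also fails if it takes over 35 s, if anything falls off the work surface, if the arm or the gripper's body presses on something with over 40 N, if the wrist force passes 120 N, or if a joint passes its speed limit or range.

## Robot

A 6-joint arm with a two-finger parallel gripper is mounted at the origin on the work surface. World frame = base frame: x ahead of the robot, y to its left, z up, the work surface at z = 0. Lengths are in m, angles in rad, forces in N, time in s.
With the tool pointing down it reaches from about 0.35 to 0.975 m from the base axis. Payload 4.9 kg.
Tool frame: the origin (TCP) lies midway between the tips of the shut fingers; the grasp point (between the pads) lies 19 mm behind it; z points along the fingers, y is the line along which they close (so a half turn about z gives the same grasp; the last joint's range is limited). The gripper opens to 85 mm and grips with 20 to 120 N. Pads are 22 mm wide; open, the fingers measure 114 mm over their backs; the gripper's body (76 mm by 85 mm) begins 54 mm behind the grasp point. The pads swing forward as they close: fully open they stand 13 mm farther back than shut.
Start: joints at [0.983, 0.053, 1.613, -0, 1.476, -0.119], TCP at [0.282, 0.558, 0.231] pointing down, gripper open.
Joint ranges: [-3.01, 3.01], [-1.01, 2.22], [0.06, 2.58], [-1.02, 4.17], [0.09, 2.62], [-3.14, 3.14]. Speed limits (rad/s): [2.57, 2.57, 3.14, 3.14, 3.14, 3.14].

## Interface

Orientations are given as a rotation vector (axis times angle).
In Python, from station import ctrl, optics, job gives the robot as it stands.
- The arm moves only by the shell command python3 -m jog 'ROWS' [OPENING] [FORCE]. ROWS is JSON, a list of rows, each a list of 2 entries, a list of its own where there are three numbers: the shift along the tool's x, y, z in m, then the turn, a rotation vector about the tool's x, y, z in rad. A call has 1 to 5 rows; each row is the pose to reach, as a shift and turn from the pose commanded when the call began, along the tool's axes at that moment; what a row does not reach only later rows make up. A row lasts 1/10 s, in which the tool goes at most 50 mm and 8.59 degrees, less where a joint would pass 70% of its speed; a pose out of reach is approached as far as the arm can. A call with a gripper value outside its range is refused whole. OPENING is the opening, from 0 (shut) to 1 (fully open), set as the call begins (- or left out, the last holds). The fingers move at their own pace and stop on an object; FORCE is the grip in N (left out, the last holds). Time passes only in rows, so rows that repeat a pose let the fingers close. It gives the time, the measured TCP pose, the force, the opening and the grip force at its end, in the units of the state.
- ctrl.get_obs(): the state, without advancing time (a new reading comes with each control period).
- optics.get_image(name): name is "scene" or "top" or "wrist"; returns a dict with "image" (384x512x3 uint8, blue, green, red), "fx", "fy", "cx", "cy" (pixels), "rvec" (rotation vector, rad) and "tvec" (3), from world to camera coordinates, as OpenCV has them; the wrist camera has in their place "mount" (4x4, takes a point from camera to tool coordinates, whose origin is the TCP and whose axes are the flange's). Camera axes: x right, y down, z forward; pixel columns grow to the right and rows downward; lengths in m; the calibration is good to about 2 mm. A picture is of the moment at which its call begins: read the wrist's pose just before it. There is no depth.
- job.finish_job(): hands the job in; it is judged then, once.
The state is a dict: "t": time; "q": joint angles; "dq": joint speeds; "effort": joint torques, N m; "tool_pos": TCP position; "tool_rot": TCP orientation; "contact_force": force on the tool from outside, world axes, zero at the start; "wrist_torque": the same for the moment, N m; "opening": finger opening in m; "grip_force": force on a finger pad.
Only numpy, scipy, OpenCV 4.12 (cv2) and the standard library are available. Lean on these libraries where they do the work, as an engineer would, in place of code of your own. Each camera call takes 0.05 s, during which the arm holds its last target. There are 200 camera calls.

## Working session

There is one attempt and no reset: what is moved stays moved. The work goes in short steps, Python scripts to look and compute and a shell command to move; the robot and the scene stay as the last step left them, time stands still between calls to the robot, and variables do not carry over. Pictures are saved under pics/ and viewed, at most 10 in all, crops included, and the job is handed in when it is done.

```bash
mkdir -p pics && ls && python3 - <<'E'
from station import ctrl, optics
import cv2
o=ctrl.get_obs(); print(o)
for n in("top","scene"):
    d=optics.get_image(n); cv2.imwrite(f"pics/{n}0.png",d["image"]); print(n,{k:v for k,v in d.items() if k!="image"})
E
```

```text
pics
{'t': 0.0, 'q': array([ 9.83000278e-01,  5.33568648e-02,  1.61429802e+00,  3.96638735e-05,
        1.47599671e+00, -1.19010805e-01]), 'dq': array([ 0.00160055,  0.00187674, -0.00129632, -0.00235945,  0.00075554,
        0.00065723]), 'effort': array([ 2.56943449e-04, -3.93679726e+01, -3.70179105e+01, -2.88268507e-05,
        6.82799437e-03, -1.61444422e-05]), 'tool_pos': array([0.28202487, 0.55705401, 0.23006062]), 'tool_rot': array([-7.29473350e-01, -3.05495572e+00,  3.01212056e-03]), 'contact_force': array([ 0.51299609, -0.80413138,  0.42560224]), 'wrist_torque': array([ 0.02115219, -0.03626758,  0.02899566]), 'grip_force': 0.0, 'opening': 0.08561792161129417}
top {'fx': 499.9161510193044, 'fy': 499.9161510193044, 'cx': 257.1574460127569, 'cy': 190.14764181309255, 'rvec': array([ 2.14828771, -2.20140359,  0.06640361]), 'tvec': array([0.14608242, 0.53181343, 1.15829541])}
scene {'fx': 377.02987798725377, 'fy': 377.02987798725377, 'cx': 248.8777450215374, 'cy': 191.21594913106972, 'rvec': array([ 1.96466207,  1.51121004, -0.56802878]), 'tvec': array([-0.25635855, -0.2463954 ,  1.20048349])}
```

View pics/top0.png

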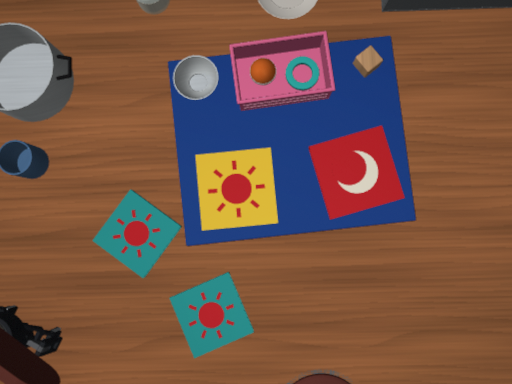

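View pics/scene0.png

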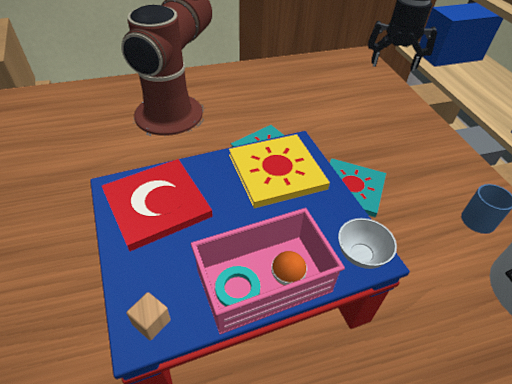

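Candidates: the yellow book with a red sun at top (236,188); teal books with a red sun at (137,234) and (211,315) on the table; the red moon book at (357,172). I choose the yellow one on the seat at (236,188) and check it in a crop.

```bash
cat > h.py <<'E'
import numpy as np, cv2
from station import ctrl, optics
def ray(d,uv,z):
    """pixels -> world points on plane z"""
    R=cv2.Rodrigues(d["rvec"])[0]; c=-R.T@d["tvec"]
    uv=np.atleast_2d(uv).astype(float)
    v=np.c_[(uv[:,0]-d["cx"])/d["fx"],(uv[:,1]-d["cy"])/d["fy"],np.ones(len(uv))]@R
    return c+v*((z-c[2])/v[:,2])[:,None]
E
python3 - <<'E'
import cv2
a=cv2.imread("pics/top0.png")[30:255,155:425]
cv2.imwrite("pics/crop0.png",cv2.resize(a,None,fx=2.6,fy=2.6,interpolation=cv2.INTER_CUBIC))
E
```

```text
(no output)
```

View pics/crop0.png

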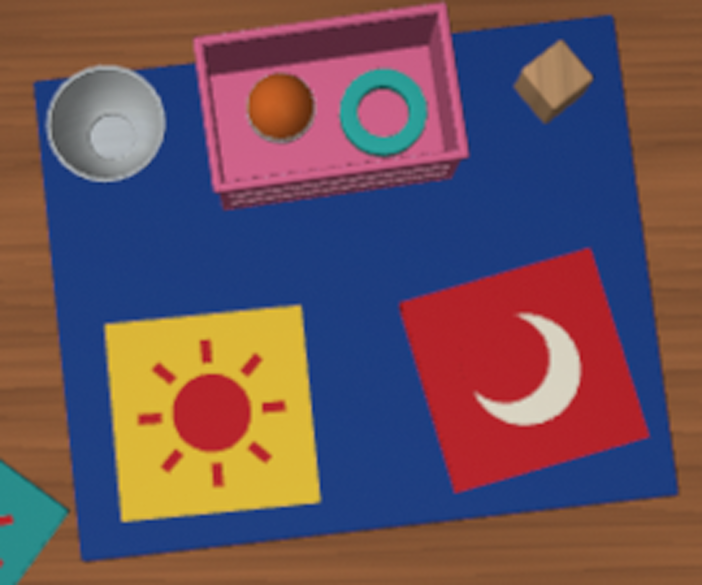

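The crop confirms it: the yellow book with a red sun at crop (105,324), (301,305), (320,502), (122,521). The seat corners are at (35,82), (612,15), (678,494), (83,561), and the basket's front top edge runs (215,191)–(466,156).

```bash
python3 - <<'E'
from h import *
d=optics.get_image("top"); np.set_printoptions(precision=4,suppress=True)
f=lambda p,z: ray(d,np.array(p)/2.6+[155,30]-0.3,z)
S=f([(35,82),(612,15),(678,494),(83,561)],.2); B=f([(105,324),(301,305),(320,502),(122,521)],.218)
Rd=f([(402,302),(591,249),(649,437),(456,492)],.218)
K=f([(215,191),(466,156)],.272)
print(S,B,K)
def pose(P):
    x=(P[0]+P[1]-P[2]-P[3]); return P.mean(0), np.arctan2(x[1],x[0]), [np.linalg.norm(P[i]-P[i-1]) for i in range(4)]
cs,ys,ls=pose(S);cb,yb,lb=pose(B)
print("stool",cs,np.degrees(ys),ls); print("book",cb,np.degrees(yb),lb)
R=np.array([[np.cos(ys),-np.sin(ys)],[np.sin(ys),np.cos(ys)]])
for n,P in(("book",B),("red",Rd),("bask",K)): print(n,(P[:,:2]-cs[:2])@R,"mean",(P.mean(0)[:2]-cs[:2])@R)
# target pre-push pose: behind back edge
o=ctrl.get_obs(); T=cv2.Rodrigues(o["tool_rot"])[0]; print(T)
E
```

```text
[[ 0.7908  0.3064  0.2   ]
 [ 0.8313 -0.1483  0.2   ]
 [ 0.4549 -0.1819  0.2   ]
 [ 0.4147  0.2734  0.2   ]] [[0.5944 0.2514 0.218 ]
 [0.605  0.1018 0.218 ]
 [0.4552 0.0914 0.218 ]
 [0.4445 0.2407 0.218 ]] [[ 0.6812  0.1627  0.272 ]
 [ 0.7019 -0.0195  0.272 ]]
stool [0.6229 0.0624 0.2   ] 5.057991047378111 [np.float64(0.3775613373053893), np.float64(0.4565422744109311), np.float64(0.3778525580757808), np.float64(0.4571085646441259)]
book [0.5248 0.1714 0.218 ] 4.025471744877313 [np.float64(0.1502625571280482), np.float64(0.14995973153433342), np.float64(0.1502032656064258), np.float64(0.14969688639110862)]
book [[-0.0118  0.1908]
 [-0.0143  0.0409]
 [-0.1645  0.0437]
 [-0.162   0.1934]] mean [-0.0882  0.1172]
red [[-0.0208 -0.0356]
 [ 0.0031 -0.183 ]
 [-0.1438 -0.2074]
 [-0.1685 -0.0586]] mean [-0.0825 -0.1212]
bask [[ 0.0669  0.0948]
 [ 0.0714 -0.0885]] mean [0.0692 0.0031]
[[-0.8921  0.4518 -0.0009]
 [ 0.4518  0.8921 -0.0013]
 [ 0.0002 -0.0016 -1.    ]]
```

```bash
python3 -m jog '[[[0,0,-0.05],[0,0,-0.14]],[[0,0,-0.1],[0,0,-0.28]],[[0,0,-0.1],[0,0,-0.42]],[[0,0,-0.1],[0,0,-0.558]],[[0,0,-0.1],[0,0,-0.558]]]' 1 && python3 -m jog '[[[-0.03,-0.04,0],[0,0,0]],[[-0.06,-0.08,0],[0,0,0]],[[-0.09,-0.12,0],[0,0,0]],[[-0.12,-0.16,0],[0,0,0]],[[-0.15,-0.2,0],[0,0,0]]]'; python3 - <<'E'
from h import *
o=ctrl.get_obs(); T=cv2.Rodrigues(o["tool_rot"])[0]; print(o["t"],o["q"],T); print("shift to pre-pose, tool axes:",T.T@(np.array([.6245,.18,.33])-o["tool_pos"]))
print("yaw err deg",np.degrees(np.arctan2(-T[1,0],-T[0,0]))-5.06)
E
```

```text
t: 0.65
tool_pos: [0.2824, 0.5575, 0.3314]
tool_rot: [-0.14, 3.138, 0.0]
contact_force: [-0.3, 0.9, 0.4]
opening: 0.0852
grip_force: 0.0
t: 1.15
tool_pos: [0.4503, 0.37, 0.3304]
tool_rot: [0.135, -3.138, 0.001]
contact_force: [0.8, 0.4, 0.6]
opening: 0.0852
grip_force: 0.0
1.15 [ 5.60099706e-01 -8.62595434e-02  1.58715727e+00  2.48916974e-05
  1.64186491e+00 -1.09681785e+00] [[-9.96293179e-01 -8.60168106e-02 -1.00439985e-03]
 [-8.60162375e-02  9.96293554e-01 -6.00540644e-04]
 [ 1.05233369e-03 -5.11919851e-04 -9.99999315e-01]]
shift to pre-pose, tool axes: [-0.15722905 -0.20424078  0.00038406]
yaw err deg -0.1255322282657403
```

```bash
python3 -m jog '[[[-0.03,-0.04,0],[0,0,0]],[[-0.06,-0.08,0],[0,0,0]],[[-0.09,-0.12,0],[0,0,0]],[[-0.12,-0.16,0],[0,0,0]],[[-0.157,-0.204,0],[0,0,0]]]' && python3 -m jog '[[[0,0,0],[0,0,0]],[[0,0,0.04],[0,0,0]],[[0,0,0.08],[0,0,0]],[[0,0,0.1],[0,0,0]],[[0,0,0.1],[0,0,0]]]'; python3 - <<'E'
from h import *
o=ctrl.get_obs(); T=cv2.Rodrigues(o["tool_rot"])[0]; print("shift to low pose:",T.T@(np.array([.6245,.18,.196])-o["tool_pos"]))
cv2.imwrite("pics/w1.png",optics.get_image("wrist")["image"])
cv2.imwrite("pics/s1.png",cv2.resize(optics.get_image("scene")["image"][100:340,120:420],None,fx=2.5,fy=2.5))
E
```

```text
t: 1.65
tool_pos: [0.6196, 0.1859, 0.3305]
tool_rot: [0.134, -3.137, 0.0]
contact_force: [0.2, 0.5, -0.4]
opening: 0.0855
grip_force: 0.0
t: 2.15
tool_pos: [0.6157, 0.1877, 0.2254]
tool_rot: [0.137, -3.129, 0.002]
contact_force: [-0.6, 0.3, -0.1]
opening: 0.0853
grip_force: 0.0
shift to low pose: [-0.0083517  -0.00842077  0.029278  ]
```

View pics/s1.png

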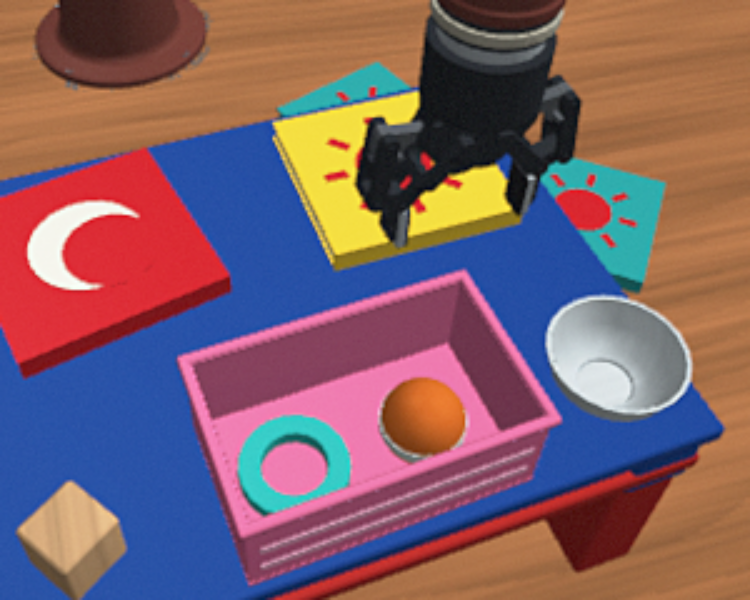

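View pics/w1.png

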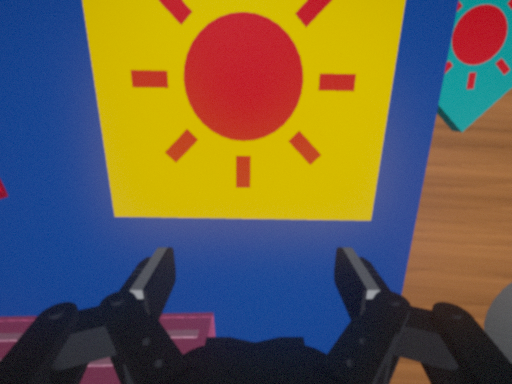

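The scene picture shows the fingers hovering near the back edge at crop (400,240) and (515,210). The wrist picture shows the tips at (165,255) and (345,255), behind the book's back edge (row 218) and clear of the basket (corner at (215,315)). I'll shift slightly back, then descend.

```bash
python3 -m jog '[[[-0.008,-0.008,0],[0,0,0]],[[-0.008,-0.008,0],[0,0,0]],[[-0.008,-0.008,0],[0,0,0]]]'; python3 - <<'E'
from h import *
o=ctrl.get_obs(); T=cv2.Rodrigues(o["tool_rot"])[0]; print(T,"shift to low pose:",T.T@(np.array([.6245,.18,.196])-o["tool_pos"]))
E
```

```text
t: 2.55
tool_pos: [0.6285, 0.1804, 0.2331]
tool_rot: [-0.139, 3.136, 0.001]
contact_force: [0.6, -0.5, 0.7]
opening: 0.085
grip_force: 0.0
[[-9.96095984e-01 -8.82388086e-02  2.58905812e-03]
 [-8.82377835e-02  9.96099310e-01  5.07717548e-04]
 [-2.62375940e-03  2.77282661e-04 -9.99996519e-01]] shift to low pose: [ 4.13988329e-03 -2.87762762e-05  3.70797432e-02]
```

```bash
python3 -m jog '[[[0.003,0,0.012],[0,0,0]],[[0.003,0,0.024],[0,0,0]],[[0.003,0,0.034],[0,0,0]],[[0.003,0,0.034],[0,0,0]],[[0.003,0,0.034],[0,0,0]]]'; python3 - <<'E'
from h import *
o=ctrl.get_obs(); p=o["tool_pos"]
c,s=np.cos(np.radians(5.06)),np.sin(np.radians(5.06)); v=p[:2]-[.6229,.0624]
print("tcp in stool",c*v[0]+s*v[1],-s*v[0]+c*v[1])
a=optics.get_image("scene")["image"][130:290,180:400]; b=optics.get_image("wrist")["image"]
a=cv2.resize(a,(528,384)); cv2.imwrite("pics/m2.png",cv2.resize(np.hstack([a,b]),(800,295)))
E
```

```text
t: 3.05
tool_pos: [0.6241, 0.1802, 0.1963]
tool_rot: [0.14, -3.137, 0.0]
contact_force: [1.0, 0.0, 0.3]
opening: 0.0851
grip_force: 0.0
tcp in stool 0.011577877495491443 0.11726998203800659
```

View pics/m2.png

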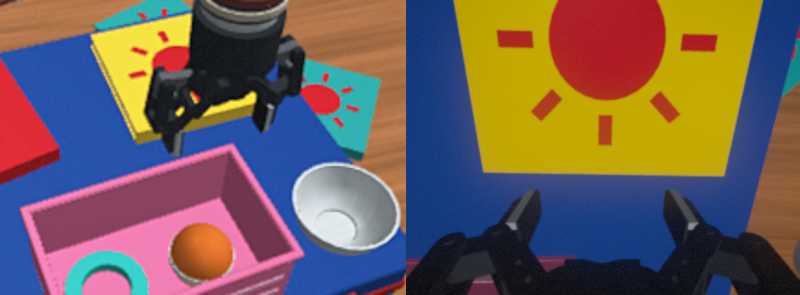

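Both fingertips are down on the blue seat just behind the back edge, with no contact yet. I'll push towards the robot.

```bash
python3 -m jog '[[[0.01,0,0],[0,0,0]],[[0.018,0,0],[0,0,0]],[[0.026,0,0],[0,0,0]],[[0.034,0,0],[0,0,0]],[[0.042,0,0],[0,0,0]]]' && python3 -m jog '[[[0.007,0,0],[0,0,0]],[[0.014,0,0],[0,0,0]],[[0.021,0,0],[0,0,0]],[[0.028,0,0],[0,0,0]],[[0.028,0,0],[0,0,0]]]'; python3 - <<'E'
from h import *
p=ctrl.get_obs()["tool_pos"]
c,s=np.cos(np.radians(5.06)),np.sin(np.radians(5.06)); v=p[:2]-[.6229,.0624]
print("tcp in stool",c*v[0]+s*v[1],-s*v[0]+c*v[1])
a=optics.get_image("top")["image"]
cv2.imwrite("pics/t3.png",cv2.resize(a[130:285,155:320],None,fx=3.6,fy=3.6,interpolation=cv2.INTER_CUBIC))
E
```

```text
t: 3.65
tool_pos: [0.5824, 0.1765, 0.198]
tool_rot: [-0.14, 3.137, 0.0]
contact_force: [2.5, 0.3, 1.8]
opening: 0.0855
grip_force: 1.4
t: 4.15
tool_pos: [0.5536, 0.174, 0.1972]
tool_rot: [0.14, -3.137, 0.0]
contact_force: [1.0, 0.2, 0.3]
opening: 0.0854
grip_force: 0.3
tcp in stool -0.05913889991848325 0.11725926606276407
```

View pics/t3.png

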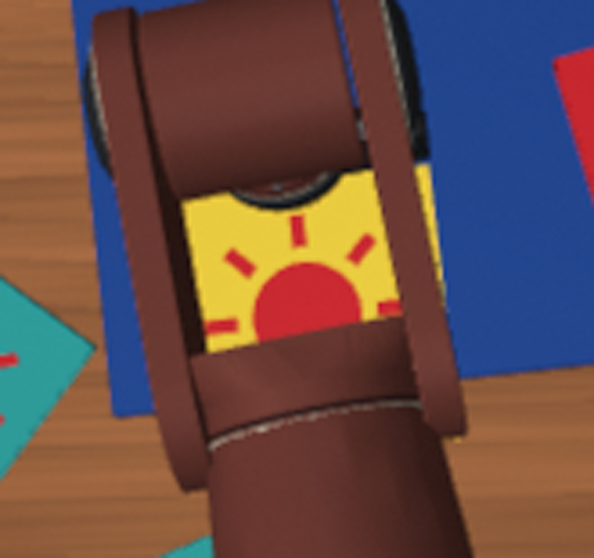

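The book moved: its back right corner is now at crop (430,163) and the sun's centre at about (308,317). Most of the rest is hidden by the arm.

```bash
python3 - <<'E'
from h import *
d=optics.get_image("top")
P=ray(d,np.array([(430,163),(308,317)])/3.6+[155,130]-.35,.218)[:,:2]-[.6229,.0624]
c,s=np.cos(np.radians(5.06)),np.sin(np.radians(5.06)); print(P@np.array([[c,-s],[s,c]]))
E
```

```text
[[-0.07029145  0.04009624]
 [-0.14642015  0.11564773]]
```

```bash
python3 -m jog '[[[0.006,0,0],[0,0,0]],[[0.012,0,0],[0,0,0]],[[0.017,0,0],[0,0,0]],[[0.017,0,0],[0,0,0]]]' && python3 -m jog '[[[-0.01,0,0],[0,0,0]],[[-0.02,0,0],[0,0,0]],[[-0.02,0,-0.03],[0,0,0]],[[-0.02,0,-0.07],[0,0,0]],[[-0.02,0,-0.11],[0,0,0]]]' && python3 -m jog '[[[0.01,0.04,0],[0,0,0]],[[0.02,0.08,0],[0,0,0]],[[0.03,0.12,0],[0,0,0]],[[0.04,0.16,0],[0,0,0]],[[0.05,0.2,0],[0,0,0]]]' && python3 -m jog '[[[0.02,0.04,0],[0,0,0]],[[0.04,0.08,0],[0,0,0]],[[0.06,0.12,0],[0,0,0]],[[0.06,0.12,0],[0,0,0]]]'; python3 - <<'E'
from h import *
a=optics.get_image("top")["image"]
cv2.imwrite("pics/t4.png",cv2.resize(a[30:285,155:425],None,fx=2.3,fy=2.3,interpolation=cv2.INTER_CUBIC))
E
```

```text
t: 4.65
tool_pos: [0.5369, 0.1725, 0.197]
tool_rot: [0.14, -3.137, 0.0]
contact_force: [0.0, 0.1, -0.8]
opening: 0.0851
grip_force: 0.0
t: 5.15
tool_pos: [0.5583, 0.1742, 0.3078]
tool_rot: [0.14, -3.137, 0.0]
contact_force: [0.8, 0.2, 0.8]
opening: 0.0853
grip_force: 0.0
t: 5.65
tool_pos: [0.4904, 0.3708, 0.3074]
tool_rot: [-0.14, 3.138, 0.0]
contact_force: [0.8, -0.8, -0.6]
opening: 0.0853
grip_force: 0.0
t: 6.05
tool_pos: [0.4173, 0.4874, 0.3069]
tool_rot: [0.149, -3.137, -0.002]
contact_force: [-0.6, -0.5, 0.1]
opening: 0.0854
grip_force: 0.0
```

View pics/t4.png

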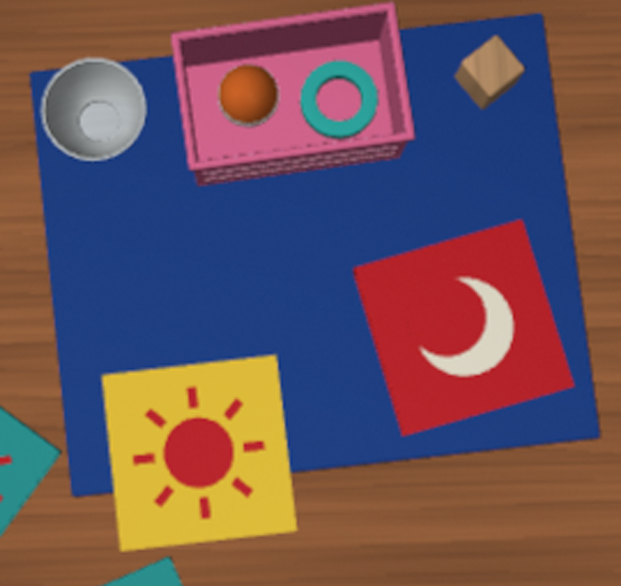

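The book now sticks out over the front edge. Its corners are at crop (102,375), (277,355), (297,530), (121,551), and the red book and basket are unmoved. I'll check the numbers.

```bash
python3 - <<'E'
from h import *
d=optics.get_image("top")
f=lambda p,z:(ray(d,np.array(p)/2.3+[155,30]-.3,z)[:,:2]-[.6229,.0624])@M
c,s=np.cos(np.radians(5.06)),np.sin(np.radians(5.06)); M=np.array([[c,-s],[s,c]])
B=f([(102,375),(277,355),(297,530),(121,551)],.218)
x=B[0]+B[1]-B[2]-B[3]
print(B,B.mean(0),np.degrees(np.arctan2(x[1],x[0])),"front edge",f([(74,496),(600,437)],.2))
E
```

```text
[[-0.08853801  0.19085029]
 [-0.08843245  0.04012775]
 [-0.23778701  0.04035567]
 [-0.23880332  0.19023082]] [-0.1633902   0.11539113] 0.07487439951158835 front edge [[-0.18862862  0.22801662]
 [-0.18890686 -0.22876802]]
```

The book's centre is at x = -0.163 m in the stool frame, with 0.1° of misalignment, well within limits.

```bash
python3 -c "
from station import job
print(job.finish_job())"
```

```text
the job is handed in; nothing more can be done
None
```

I handed the job in: by my last measurement, the yellow book lies with about 49 mm (a third) over the stool's front edge, parallel to it within about 0.1°, and the red book and basket look unmoved. The hand-in returned no verdict.

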